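Register a passport cover and show the guest where the monogram will go

ROBOT

A 6-joint arm with a two-finger parallel gripper is mounted at the origin on a cart in front of the work surface, level with it; the furniture and walls round the work are solid. World frame = base frame: x ahead of the robot, y to its left, z up, the work surface at z = 0. Lengths are in m, angles in rad, forces in N, time in s.
With the tool pointing down it reaches from about 0.35 to 0.85 m from the base axis. Payload 8.1 kg.
Tool frame: the origin (TCP) lies between the finger pads, 19 mm behind the fingertips; this is the grasp point; z points along the fingers, y is the line along which they close (so a half turn about z gives the same grasp; the last joint's range is limited). The gripper opens to 93 mm and grips with 3 to 60 N. Pads are 15 mm wide; open, the fingers measure 128 mm over their backs; the gripper's body (75 mm by 188 mm) begins 65 mm behind the grasp point.
Start: joints at [1.043, 0.13, 1.488, -0, 1.523, -0.085], TCP at [0.257, 0.542, 0.237] pointing down, gripper open.
Joint ranges: [-2.96, 2.96], [-0.89, 2.26], [0.02, 2.5], [-1.34, 4.48], [0, 2.73], [-2.66, 2.66]. Speed limits (rad/s): [2.39, 2.39, 2.79, 3.14, 3.14, 3.14].

INTERFACE

Orientations are given as a rotation vector (axis times angle).
In Python, from plant import robot gives the robot as it stands.
- The arm moves only by the tool carry_out, never from a script. Its argument "rows" is a list of rows, each a list of 6 numbers: the shift along the tool's x, y, z in m, then the turn, a rotation vector about the tool's x, y, z in degrees. A call has 1 to 12 rows; each row is the pose to reach, as a shift and turn from the pose commanded when the call began, along the tool's axes at that moment; what a row does not reach only later rows make up. A row lasts 1/8 s, in which the tool goes at most 62.5 mm and 10.7 degrees, less where a joint would pass 70% of its speed; a pose out of reach is approached as far as the arm can. A call with a gripper value outside its range is refused whole. "jaw" is the closure in counts, from 0 (fully open) to 255 (shut), set as the call begins (left out, the last holds). The fingers move at their own pace and stop on an object; "force" is the grip in N (left out, the last holds). Time passes only in rows, so rows that repeat a pose let the fingers close. It gives the time, the measured TCP pose, the force, the opening and the grip force at its end, in the units of the state.
- robot.read_state(): the state, without advancing time (a new reading comes with each control period).
- robot.read_camera(name): name is "scene" or "side" or "wrist"; returns the picture (420x560x3 uint8, red, green, blue); there is no depth.
- robot.camera_model(name): a dict with "fx", "fy", "cx", "cy" (pixels), "R" (3x3) and "t" (3): a world point X has camera coordinates R X + t; the wrist camera has in their place "mount" (4x4, takes a point from camera to tool coordinates, whose origin is the TCP and whose axes are the flange's). Camera axes: x right, y down, z forward; pixel columns grow to the right and rows downward; lengths in m; the calibration is good to about 2 mm. A picture is of the moment at which its call begins: read the wrist's pose just before it. camera_model takes no time and is no camera call.
- robot.close_job(): hands the job in; it is judged then, once.
Trained networks look in the newest picture that a camera, given by its name, has taken for a name from the list of things; names that differ only in an ending like _2 or _b are one class to them, and where a whole thing is asked for, a point or a joint stands for the part that bears it (a point fixed in the world has none). Each returns a list of dicts, best first, with "conf" (0 to 1); they miss things now and then, are a little off and sometimes report something else, mostly with a low value. They report only what shows in the picture. A call takes as long as a camera call.
- robot.outline_of(camera, target): "pixels" (420x560 bool, what is visible of it) and "pixel" ([column, row] in pixels, amid what is visible of it).
The state is a dict: "t": time; "q": joint angles; "dq": joint speeds; "joint_torque": joint torques, N m; "tool_pos": TCP position; "orientation": TCP orientation; "force": force on the tool from outside, world axes, zero at the start; "wrist_torque": the same for the moment, N m; "opening": finger opening in m; "gripper_force": force on a finger pad.
Only numpy, scipy, OpenCV 4.12 (cv2) and the standard library are available. Lean on these libraries where they do the work, as an engineer would, in place of code of your own. Each camera call takes 0.05 s, during which the arm holds its last target. There are 200 camera calls.

TASK

Set up the leather passport cover for foiling: with the fingertips slide it along the jig's bed until it lies flush against both brass stops, then fold the hinged aluminium template all the way down over it. Then show the guest where the monogram will go: point from just above at the middle of the template's round window without touching anything, stay there for about two seconds, and finish still pointing. Nothing is to be picked up, and the things lying round the jig stay where they are.

Things in the scene. Friction and masses are not known exactly. Their poses are not given: they have to be found in the camera images.
- jig: fixed jig: wooden bed 165 (x) x 230 (y) x 8 mm; origin under its centre at table height, x away from the robot, y to its left, z up. Two brass stops 7 mm wide, tops at z = 16.5 mm, form an L: far stop's inner face at x = +72 mm (y = -80 to +92), left stop's inner face at y = +85 mm (x = -66 to +79). Near and right sides are open.
- cover: closed leather passport cover 134 x 96 x 8 mm, 40 to 80 g, loose on the jig's bed, short of both stops and slightly turned; slides with about 1 N. Origin at the centre of its underside, x along its 134 mm length, which lies along the jig's y. Home against both stops its origin is at x = +24, y = +18 mm in the jig's frame, its top 16 mm above the table.
- template (a joint): angle of the aluminium plate (3 mm, 110 mm wide along jig x, free edge 159 mm from the hinge, tab to 172) hinged along the jig's left: 0 = flat on the stops (top 20 mm above table, 1 mm clear of the cover), 1.57 upright, 2.0 = laid back left. Stiff hinge: stays where left, yields to about 2 N at the free edge. Windows: round 24 mm, square 28 mm, slot 12 x 50 mm.
- jig_hinge (a point): point on the template's hinge axis, at the middle of the plate's width; at x = +16, y = +104, z = +18.5 mm in the jig's frame; the axis runs along the jig's x, and the shut plate extends from it towards the jig's -y (right)
- template_edge (a point): point on the template's upper face (the face that is on top when folded down, and that looks left when the plate stands upright) at its free edge, at the root of the finger tab; 159 mm from the hinge axis, at jig x = +44 mm
- round_window (a point): centre of the template's round monogram window, 24 mm across, level with the plate's upper face; moves with the plate. With the plate shut it is at x = 0, y = -20, z = +20 mm in the jig's frame, over the near right corner of the cover
- square_window (a point): centre of the square crest window (not the one to point at), level with the upper face; with the plate shut at x = +42, y = +18, z = +20 mm in the jig's frame
- slot_window (a point): centre of the long name slot (not the one to point at), level with the upper face; with the plate shut at x = 0, y = +46, z = +20 mm in the jig's frame
- bone_folder: bystander: ivory-coloured bone folder, a flat strip 21 x 139 x 4 mm lying on the table to the right of the jig; origin at the centre of its underside
- rub_block: bystander: rubbing block in a card sleeve, 21 x 50 x 12 mm, lying near the robot to the right of the jig; origin at the centre of its underside
- foil_roll: bystander: roll of foil, 52 mm across and 31 mm high, standing on its end to the left of the jig; origin at the centre of its underside
- foil_roll_b: bystander: smaller roll of foil, 44 mm across and 31 mm high, standing beside the other one; origin at the centre of its underside

How it is judged:
By the outcome, as a careful person would: the job done as asked, in the order asked, and still so for the second after the job is handed in, with the robot touching nothing.
It also fails if it takes over 64 s, if anything falls off the work surface, if the arm or the gripper's body presses on something with over 40 N, if the wrist force passes 120 N, or if a joint passes its speed limit or range.

## Working session

There is one attempt and no reset: what is moved stays moved. The work goes in short steps, Python scripts to look and compute and a tool call to move; the robot and the scene stay as the last step left them, time stands still between calls to the robot, and variables do not carry over. Pictures are saved under pics/ and viewed, at most 10 in all, crops included, and the job is handed in when it is done.

Besides the shell and the picture viewer there is one more tool, called after "Emit:" as name(argument=value, ...) on one line, values as JSON. carry_out: Moves the arm, as the interface text tells. Its arguments: {"type":"object","properties":{"rows":{"type":"array"},"jaw":{"type":"number"},"force":{"type":"number"}},"required":["rows"]}

```bash
mkdir -p pics; cat > h.py <<'E'
import numpy as np, cv2
from plant import robot
from scipy.spatial.transform import Rotation as Ro
def save(cam,name):
    im=robot.read_camera(cam); cv2.imwrite(f'pics/{name}.png',im[:,:,::-1]); return im
def ray(cam,px,z):
    m=robot.camera_model(cam); R=np.array(m['R']);t=np.array(m['t'])
    d=R.T@np.array([(px[0]-m['cx'])/m['fx'],(px[1]-m['cy'])/m['fy'],1]); c=-R.T@t
    return c+d*(z-c[2])/d[2]
def proj(cam,X):
    m=robot.camera_model(cam); p=np.array(m['R'])@np.array(X)+np.array(m['t'])
    return np.array([p[0]/p[2]*m['fx']+m['cx'],p[1]/p[2]*m['fy']+m['cy']])
E
python3 - <<'E'
from h import *
s=robot.read_state();print(s)
a=save('scene','s0');b=save('side','d0')
np.set_printoptions(precision=4,suppress=True)
cv2.imwrite('pics/both0.png',cv2.resize(np.hstack([a,b])[:,:,::-1],(800,300)))
for c in('scene','side'):
    m=robot.camera_model(c);R=np.array(m['R']);print(c,m['fx'],-R.T@np.array(m['t']),R[2])
    for n in('jig','cover','template','bone_folder','rub_block','foil_roll'):
        for o in robot.outline_of(c,n)[:3]:
            P=o['pixels'].astype('uint8');np.save(f'pics/{c}_{n}.npy',P) if o['conf']>.5 else 0
            r=cv2.minAreaRect(cv2.findNonZero(P));print(c,n,round(o['conf'],2),np.round(o['pixel']),P.sum(),cv2.boxPoints(r).round().tolist(),ray(c,o['pixel'],.01))
E
```

```text
{'t': 0.0, 'q': array([ 1.04261938e+00,  1.31135761e-01,  1.48925932e+00,  6.63037749e-06,
        1.52300356e+00, -8.54195479e-02]), 'dq': array([ 1.76717286e-04,  8.54499462e-05, -4.29918577e-04, -1.47375329e-04,
       -1.07357296e-04,  6.89692748e-04]), 'joint_torque': array([ 1.70743493e-03, -5.59851301e+01, -4.91766071e+01,  7.67996768e-02,
        3.53403669e-02, -1.41505434e-04]), 'tool_pos': array([0.25678073, 0.54169205, 0.23641355]), 'orientation': array([-6.89693935e-01, -3.06438461e+00,  2.70076972e-03]), 'force': array([ 0.32526368, -0.58622176,  0.254411  ]), 'wrist_torque': array([ 0.05450496,  0.02799318, -0.01938101]), 'gripper_force': 0.0, 'opening': 0.09338951101959798}
scene 546.6096997554705 [-0.2881  0.8113  0.6525] [ 0.6429 -0.586  -0.4931]
scene jig 0.93 [267. 213.] 3709 [[208.0, 217.0], [229.0, 162.0], [349.0, 208.0], [327.0, 263.0]] [0.5777 0.0784 0.01  ]
scene cover 0.89 [306. 206.] 1213 [[274.0, 212.0], [321.0, 184.0], [336.0, 209.0], [289.0, 238.0]] [ 0.541  -0.0137  0.01  ]
scene template 0.76 [254. 200.] 1949 [[224.0, 165.0], [261.0, 154.0], [285.0, 23
[... 1301 characters left out ...]
], [251.0, 167.0], [251.0, 180.0], [237.0, 180.0]] [0.5258 0.3735 0.01  ]
side bone_folder 0.21 [273. 176.] 1836 [[248.0, 150.0], [284.0, 140.0], [300.0, 204.0], [264.0, 214.0]] [0.5881 0.3125 0.01  ]
side rub_block 0.55 [283. 209.] 3971 [[221.0, 183.0], [277.0, 137.0], [358.0, 233.0], [302.0, 280.0]] [0.5181 0.1297 0.01  ]
side rub_block 0.53 [295. 279.] 202 [[289.0, 281.0], [292.0, 271.0], [313.0, 278.0], [310.0, 288.0]] [ 0.3961 -0.1277  0.01  ]
side foil_roll 0.56 [245. 174.] 158 [[237.0, 168.0], [250.0, 168.0], [250.0, 180.0], [237.0, 180.0]] [0.5211 0.378  0.01  ]
side foil_roll 0.54 [252. 162.] 103 [[246.0, 158.0], [254.0, 156.0], [257.0, 170.0], [248.0, 172.0]] [0.5808 0.4441 0.01  ]
```

View pics/s0.png

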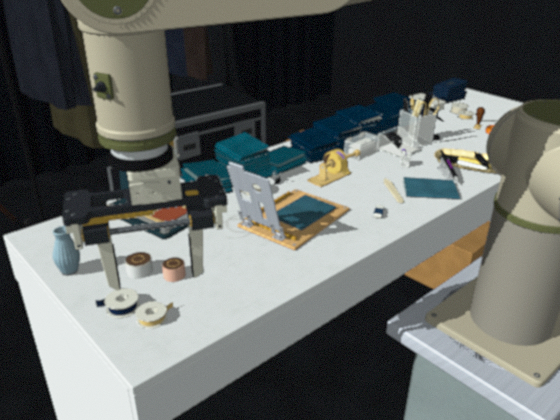

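View pics/d0.png

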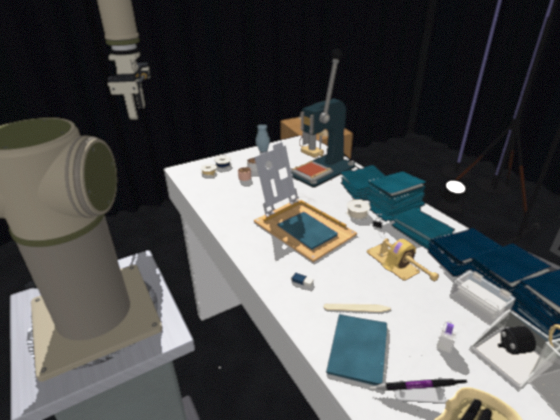

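The scene view shows the jig around (290,215), its template upright at (257,200), and the cover at (306,208). The foil rolls are at (140,262) and (172,270). The side view agrees: cover (309,231), plate (278,177), rub block (301,281), bone folder (356,307). Next I plan a view from above.

```bash
cat >> h.py <<'E'
np.set_printoptions(precision=4,suppress=True)
def tool():
    s=robot.read_state(); return np.array(s['tool_pos']),Ro.from_rotvec(s['orientation'])
def delta(P,yaw):
    """shift (mm, tool axes) and rotvec deg to pose: down, tool y along world heading yaw(deg)"""
    p,R=tool(); y=np.array([np.cos(np.radians(yaw)),np.sin(np.radians(yaw)),0]); z=np.array([0,0,-1.]); x=np.cross(y,z)
    Rt=Ro.from_matrix(np.c_[x,y,z]); return R.inv().apply(np.array(P)-p)*1000,(R.inv()*Rt).as_rotvec(degrees=True)
def px(cam_pose_px,z,TR=None):
    m=robot.camera_model('wrist');M=np.array(m['mount']);p,R=TR or tool()
    u=np.atleast_2d(cam_pose_px).astype(float);d=np.c_[(u[:,0]-m['cx'])/m['fx'],(u[:,1]-m['cy'])/m['fy'],np.ones(len(u))]
    D=R.apply(d@M[:3,:3].T);c=p+R.apply(M[:3,3]);return c+D*((z-c[2])/D[:,2])[:,None]
E
python3 - <<'E'
from h import *
print(robot.camera_model('wrist'))
m=robot.camera_model('side')
for yaw in (0,180,64): print(yaw,delta([.45,.03,.40],yaw))
# bed outline quads
for c in('scene','side'):
    for n in('jig','cover'):
        P=np.load(f'pics/{c}_{n}.npy');k=cv2.findContours(P,0,2)[0];k=max(k,key=len)
        q=cv2.approxPolyDP(k,4,True)[:,0]
        print(c,n,[ (list(map(int,v)),ray(c,v,.008 if n=='jig' else .016)[:2].round(3).tolist()) for v in q])
E
```

```text
{'fx': 367.10092161375604, 'fy': 367.10092161375604, 'cx': 272.7997492698895, 'cy': 209.9118512327236, 'mount': array([[ 0.0007, -0.9659, -0.2588,  0.0722],
       [ 1.    ,  0.001 , -0.0009,  0.0005],
       [ 0.0012, -0.2588,  0.9659, -0.1456],
       [ 0.    ,  0.    ,  0.    ,  1.    ]])}
0 (array([-393.7689, -380.0932, -162.5274]), array([ 0.0062, -0.0015, 64.6296]))
180 (array([-393.7689, -380.0932, -162.5274]), array([   0.0017,    0.007 , -115.3704]))
64 (array([-393.7689, -380.0932, -162.5274]), array([0.0058, 0.0019, 0.6296]))
scene jig [([227, 167], [0.854, -0.008]), ([242, 221], [0.59, 0.145]), ([238, 226], [0.578, 0.166]), ([293, 250], [0.422, 0.139]), ([348, 209], [0.467, -0.085]), ([310, 195], [0.58, -0.066]), ([336, 209], [0.486, -0.063]), ([299, 231], [0.471, 0.076]), ([279, 222], [0.53, 0.083]), ([276, 210], [0.578, 0.051]), ([304, 193], [0.598, -0.062]), ([293, 190], [0.629, -0.052]), ([273, 199], [0.625, 0.019]), ([267, 180], [0.717, -0.039]), ([232, 163], [0.866, -0.035])]
scene cover [([335, 207], [0.485, -0.057]), ([304, 195], [0.579, -0.044]), ([277, 210], [0.566, 0.059]), ([277, 215], [0.548, 0.074]), ([301, 230], [0.461, 0.078])]
side jig [([278, 142], [0.745, 0.549]), ([255, 156], [0.612, 0.484]), ([264, 214], [0.462, 0.137]), ([254, 222], [0.42, 0.117]), ([315, 261], [0.469, -0.099]), ([355, 232], [0.623, -0.059]), ([298, 198], [0.588, 0.16]), ([285, 145], [0.754, 0.51])]
side cover [([276, 224], [0.461, 0.068]), ([311, 249], [0.481, -0.066]), ([337, 235], [0.568, -0.053]), ([304, 211], [0.558, 0.082])]
```

```bash
python3 - <<'E'
from h import *
print(delta([.50,.02,.38],102))
E
```

```text
(array([-443.2308, -367.7074, -142.5245]), array([  0.0049,   0.0038, -37.3704]))
```

Emit:
carry_out(rows=[[0,0,-0.06,0,0,0],[-0.03,-0.02,-0.11,0,0,-5],[-0.07,-0.06,-0.14,0,0,-10],[-0.12,-0.1,-0.143,0,0,-15],[-0.165,-0.135,-0.143,0,0,-20],[-0.21,-0.17,-0.143,0,0,-24],[-0.255,-0.21,-0.143,0,0,-28],[-0.3,-0.25,-0.143,0,0,-32],[-0.345,-0.285,-0.143,0,0,-37.4],[-0.39,-0.325,-0.143,0,0,-37.4],[-0.443,-0.368,-0.143,0,0,-37.4],[-0.443,-0.368,-0.143,0,0,-37.4]], jaw=60)

```text
t: 2.2
tool_pos: [0.5005, 0.0162, 0.3798]
orientation: [0.321, -3.124, 0.001]
force: [0.3, 0.2, 0.1]
opening: 0.0712
gripper_force: 0.0
```

```bash
python3 - <<'E'
from h import *
TR=tool();s=robot.read_state();print(s['t'],s['tool_pos'],s['q'],s['dq'].max(),s['opening'])
save('wrist','w0')
for n,z in(('jig',.008),('cover',.016),('template',.05),('bone_folder',.004),('rub_block',.012)):
    for o in robot.outline_of('wrist',n)[:1]:
        P=o['pixels'].astype('uint8');np.save(f'pics/w_{n}.npy',P)
        k=max(cv2.findContours(P,0,2)[0],key=len);q=cv2.approxPolyDP(k,5,True)[:,0]
        print(n,round(o['conf'],2),q.tolist(),px(q,z,TR)[:,:2].round(4).tolist())
E
```

```text
2.2 [0.5005 0.0162 0.3798] [-0.0696 -0.1513  1.5114 -0.0008  1.7823 -1.8453] 0.02812457808060788 0.07120290402170071
jig 0.82 [[200, 127], [204, 238], [349, 239], [423, 281], [435, 275], [439, 247], [431, 239], [439, 182], [373, 163], [363, 151], [362, 127]] [[0.4699, -0.0923], [0.6284, -0.0616], [0.5858, 0.1501], [0.6286, 0.2789], [0.6153, 0.2938], [0.5705, 0.2853], [0.5608, 0.2697], [0.4761, 0.2539], [0.4692, 0.1542], [0.4558, 0.136], [0.4245, 0.1259]]
cover 0.56 [[220, 143], [221, 209], [310, 212], [316, 148]] [[0.4849, -0.0607], [0.5768, -0.0436], [0.5551, 0.0824], [0.4647, 0.0696]]
template 0.94 [[356, 154], [360, 187], [350, 238], [424, 281], [434, 276], [438, 180]] [[0.4593, 0.1173], [0.5, 0.1338], [0.5715, 0.1391], [0.6122, 0.2579], [0.602, 0.2693], [0.4701, 0.2314]]
bone_folder 0.6 [[113, 59], [104, 61], [58, 115], [53, 135], [73, 122], [115, 70]] [[0.4067, -0.2195], [0.4116, -0.231], [0.4942, -0.2869], [0.5229, -0.2922], [0.4994, -0.266], [0.4199, -0.2156]]
rub_block 0.89 [[193, 66], [159, 74], [162, 88], [194, 78]] [[0.3943, -0.1126], [0.4132, -0.155], [0.4298, -0.1489], [0.4087, -0.1091]]
```

View pics/w0.png

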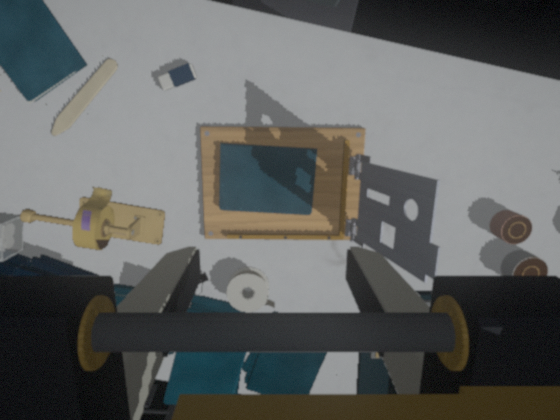

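The wrist view has the bed's near-right corner at (200,127) and its far-right corner at (204,238). The cover is at (267,178). The plate's shaded right face is at (400,215), with the round window at (411,209), the square at (388,235) and the slot at (378,197). I'll fit the jig pose, the plate angle and the cover.

```bash
cat >> h.py <<'E'
def wproj(X,TR):
    m=robot.camera_model('wrist');M=np.linalg.inv(np.array(m['mount']));p,R=TR
    c=R.inv().apply(np.atleast_2d(X)-p)@M[:3,:3].T+M[:3,3];return np.c_[c[:,0]/c[:,2]*m['fx']+m['cx'],c[:,1]/c[:,2]*m['fy']+m['cy']]
def jig2w(X,J):
    X=np.atleast_2d(X)/1000.;c,s=np.cos(J[2]),np.sin(J[2]);return np.c_[J[0]+c*X[:,0]-s*X[:,1],J[1]+s*X[:,0]+c*X[:,1],X[:,2]]
def w2jig(W,J):
    W=np.atleast_2d(W)[:,:2]-J[:2];c,s=np.cos(J[2]),np.sin(J[2]);return np.c_[c*W[:,0]+s*W[:,1],-s*W[:,0]+c*W[:,1]]*1000
def plate(x,r,th,off=0): return [x,104-r*np.cos(th)+off*np.sin(th),18.5+r*np.sin(th)+off*np.cos(th)]
E
python3 - <<'E'
from h import *
from scipy.optimize import least_squares
TR=tool()
def line(P,f,horizontal):
    k=max(cv2.findContours(P,0,1)[0],key=len)[:,0].astype(float);k=k[[f(*v) for v in k]];return k
P=np.load('pics/w_jig.npy')
near=line(P,lambda u,v:215<u<345 and v<135,1)-[0,.5];far=line(P,lambda u,v:215<u<335 and v>230,1)+[0,.5];rt=line(P,lambda u,v:u<210 and 138<v<228,0)-[.5,0]
win=np.array([[411,209],[388,235],[378,197]])
def dist(pts,a,b):
    d=(b-a)/np.linalg.norm(b-a);q=pts-a;return (q[:,0]*d[1]-q[:,1]*d[0]).mean(),(q[:20]@[d[1],-d[0]]).mean(),(q[-20:]@[d[1],-d[0]]).mean()
def res(p):
    c=wproj(jig2w([[-82.5,-115,8],[-82.5,115,8],[82.5,115,8],[82.5,-115,8]],p),TR)
    w=wproj(jig2w([plate(0,124,p[3]),plate(42,86,p[3]),plate(0,58,p[3])],p),TR)
    return np.r_[dist(near,c[0],c[1]),dist(far,c[3],c[2]),dist(rt,c[0],c[3]),.5*(w-win).ravel()]
s=least_squares(res,[.5265,.0322,.2,1.6]);J=s.x;print(J,np.degrees(J[2:]));print(s.fun)
np.save('J.npy',J)
P=np.load('pics/w_cover.npy');k=max(cv2.findContours(P,0,1)[0],key=len)[:,0]
r=cv2.minAreaRect((w2jig(px(k,.016,TR),J)).astype('float32'));print('cover jig',r,cv2.boxPoints(r))
for c in('scene','side'):
    X=jig2w([[-82.5,-115,8],[-82.5,115,8],[82.5,-115,8]],J);print(c,[proj(c,x).round(1).tolist() for x in X],[proj(c,x).round(1).tolist() for x in jig2w([plate(-39,159,J[3]),plate(71,159,J[3])],J)])
E
```

```text
[0.5254 0.0402 0.1992 1.8578] [ 11.4131 106.4423]
[ 0.0564  0.1957 -0.0418  0.1074 -0.2108  0.166  -0.2058  0.0332  0.1514
  0.0662  0.0951 -0.1651 -0.1768  0.0589 -0.4409]
cover jig ((-9.337257385253906, -21.805618286132812), (133.6753692626953, 95.86296081542969), 87.2922134399414) [[-60.3728 -86.3043]
 [ 35.3831 -90.8331]
 [ 41.6983  42.6931]
 [-54.0577  47.2218]]
scene [[349.1, 208.4], [293.9, 249.7], [294.1, 189.5]] [[267.7, 181.3], [226.4, 167.0]]
side [[311.8, 258.8], [251.3, 218.3], [356.3, 230.7]] [[253.2, 155.3], [284.2, 143.7]]
```

```bash
cat >> h.py <<'E'
def jd(x,y,z,a=90,P=None):
    """delta from now to jig (x,y) mm, TCP height z mm, tool y at jig heading a"""
    J=np.load('J.npy');W=jig2w([[x,y,z]],J)[0];return delta(W,np.degrees(J[2])+a)
def where():
    J=np.load('J.npy');s=robot.read_state();c,q=np.cos(J[2]),np.sin(J[2]);f=s['force']
    y=Ro.from_rotvec(s['orientation']).apply([0,1,0]);z=Ro.from_rotvec(s['orientation']).apply([0,0,1])
    print('t',s['t'],'jig',w2jig(s['tool_pos'],J)[0].round(1),'z',s['tool_pos'][2].round(4),'yaw-jig',round(np.degrees(np.arctan2(y[1],y[0])-J[2]),2),'tilt',z[:2],'F jig',[round(c*f[0]+q*f[1],1),round(-q*f[0]+c*f[1],1),round(f[2],1)],'dq',abs(s['dq']).max().round(3),'open',s['opening'])
E
python3 -c "
from h import *
where();print(tool()[0]);print(jd(-75,-20,30))"
```

```text
t 2.5 jig [-29.3 -13.5] z 0.3807 yaw-jig 90.73 tilt [0.0004 0.0003] F jig [np.float64(0.1), np.float64(0.2), np.float64(-0.8)] dq 0.003 open 0.07081323694360717
[0.4993 0.0212 0.3807]
(array([ 45.9107,  -6.0089, 350.7111]), array([0.0097, 0.0275, 0.7316]))
```

The fit used the later, settled pose rather than the pose at picture time, so I'm redoing it with a fresh picture now that the arm is still.

```bash
cat > fit.py <<'E'
from h import *
from scipy.optimize import least_squares
def dist(pts,a,b):
    d=(b-a)/np.linalg.norm(b-a);q=(pts-a)@[d[1],-d[0]];t=(pts-a)@d;h=t>np.median(t);return q[h].mean(),q[~h].mean()
def fit(name,win=None):
    TR=tool();save('wrist',name)
    P=robot.outline_of('wrist','jig')[0]['pixels'].astype('uint8');C=robot.outline_of('wrist','cover')
    TR2=tool();print('moved',TR2[0]-TR[0])
    k=max(cv2.findContours(P,0,1)[0],key=len)[:,0].astype(float)
    J=np.r_[.5266,.0352,.2,1.85]
    for i in range(3):
        c=wproj(jig2w([[-82.5,-115,8],[-82.5,115,8],[82.5,115,8],[82.5,-115,8]],J),TR)
        def sel(a,b,lo,hi):
            L=np.linalg.norm(b-a);d=(b-a)/L;t=(k-a)@d/L;q=(k-a)@[d[1],-d[0]];return k[(t>lo)&(t<hi)&(abs(q)<6)]
        E=[(sel(c[0],c[1],.1,.9),0,1),(sel(c[3],c[2],.1,.8),3,2),(sel(c[0],c[3],.12,.88),0,3)]
        ctr=c.mean(0)
        E=[(e+.5*np.sign((e-ctr)@n)[:,None]*n,a,b) for e,a,b in E for n in [np.array([-(c[b]-c[a])[1],(c[b]-c[a])[0]])/np.linalg.norm(c[b]-c[a])]]
        def res(p):
            c=wproj(jig2w([[-82.5,-115,8],[-82.5,115,8],[82.5,115,8],[82.5,-115,8]],p),TR)
            r=np.concatenate([dist(e,c[a],c[b]) for e,a,b in E])
            if win is not None:
                w=wproj(jig2w([plate(0,124,p[3]),plate(42,86,p[3]),plate(0,58,p[3])],p),TR);r=np.r_[r,.3*(w-win).ravel()]
            return r
        s=least_squares(res,J);J=s.x
    print('J',J,np.degrees(J[2:]),'res',s.fun)
    if C:
        k=max(cv2.findContours(C[0]['pixels'].astype('uint8'),0,1)[0],key=len)[:,0]
        r=cv2.minAreaRect((w2jig(px(k,.016,TR),J)).astype('float32'));print('cover',C[0]['conf'],r);print(cv2.boxPoints(r))
    return J,TR
E
python3 - <<'E'
from fit import *
J,TR=fit('w1',np.array([[411,209],[388,235],[378,197]])-[3.,0])
np.save('J.npy',J)
where();print(jd(-75,-20,30))
for c in('scene','side'):
    X=jig2w([[-82.5,-115,8],[-82.5,115,8],[82.5,-115,8]],J);print(c,[proj(c,x).round(1).tolist() for x in X])
E
```

```text
moved [ 0.0001 -0.0003 -0.    ]
J [0.5259 0.035  0.1932 1.8782] [ 11.069  107.6113] res [-0.2177 -0.3198  0.5289  0.2107  0.0012 -0.0299  0.1106  0.0659 -0.1565
 -0.1127 -0.0457 -0.2613]
cover 0.77 ((-9.478702545166016, -21.5068359375), (135.26034545898438, 97.49234771728516), 86.80936431884766)
[[-61.9135 -86.319 ]
 [ 35.4277 -91.7453]
 [ 42.9561  43.3054]
 [-54.3851  48.7316]]
t 2.65 jig [-28.6  -8.8] z 0.3807 yaw-jig 91.07 tilt [0.0005 0.0001] F jig [np.float64(-0.7), np.float64(0.3), np.float64(0.1)] dq 0.008 open 0.07103859643408535
(array([ 46.7401, -10.3442, 350.697 ]), array([-0.0033,  0.0307,  1.0679]))
scene [[350.5, 207.8], [295.2, 248.8], [295.8, 188.9]]
side [[312.8, 260.0], [252.4, 219.0], [357.7, 231.9]]
```

Now descending on the near side of the cover, with the two fingers 71 mm apart.

Emit:
carry_out(rows=[[0.02,-0.005,0.05,0,0,1],[0.0485,-0.01,0.1,0,0,1],[0.0485,-0.01,0.15,0,0,1],[0.0485,-0.01,0.2,0,0,1],[0.0485,-0.01,0.25,0,0,1],[0.0485,-0.01,0.3,0,0,1],[0.0485,-0.01,0.33,0,0,1],[0.0485,-0.01,0.345,0,0,1],[0.0485,-0.01,0.3505,0,0,1],[0.0485,-0.01,0.3505,0,0,1],[0.0485,-0.01,0.3505,0,0,1]])

```text
t: 4.03
tool_pos: [0.4555, -0.0002, 0.0313]
orientation: [-0.302, 3.125, -0.001]
force: [-0.6, -0.4, -0.6]
opening: 0.071
gripper_force: 0.0
```

```bash
python3 -c "
from h import *
where();save('wrist','w2')"
```

```text
t 4.025 jig [-75.8 -21. ] z 0.0313 yaw-jig 89.97 tilt [ 0.0024 -0.0003] F jig [np.float64(-0.7), np.float64(-0.3), np.float64(-0.6)] dq 0.003 open 0.07099360007146704
```

View pics/w2.png

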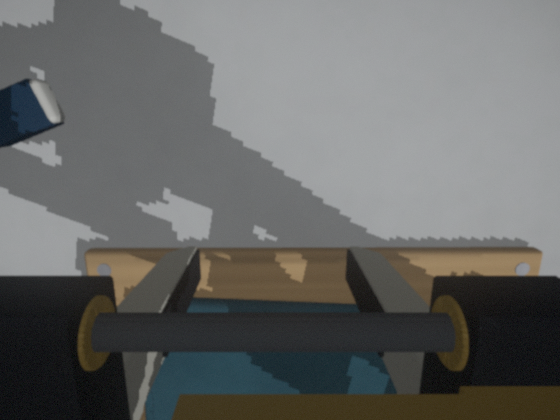

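The fingers stand on the bed just short of the cover's near edge (row 298), clear of everything. Now I push toward the far stop.

Emit:
carry_out(rows=[[0,0,0.0012,0,0,0],[-0.005,0,0.0015,0,0,0],[-0.01,0,0.0015,0,0,0],[-0.015,0,0.0015,0,0,0],[-0.02,0,0.0015,0,0,0],[-0.024,0,0.0015,0,0,0],[-0.028,0,0.0015,0,0,0],[-0.032,0,0.0015,0,0,0],[-0.036,0,0.0015,0,0,0],[-0.039,0,0.0015,0,0,0],[-0.041,0,0.0015,0,0,0],[-0.041,0,0.0015,0,0,0]])

```text
t: 5.58
tool_pos: [0.4948, 0.0078, 0.0285]
orientation: [-0.302, 3.127, -0.0]
force: [-0.1, 0.4, 0.5]
opening: 0.0711
gripper_force: 0.0
```

```bash
python3 -c "
from h import *
where()"
```

```text
t 5.575 jig [-35.8 -20.7] z 0.0285 yaw-jig 89.96 tilt [0.0003 0.    ] F jig [np.float64(0.0), np.float64(0.4), np.float64(0.5)] dq 0.006 open 0.07110192592418785
```

Emit:
carry_out(rows=[[-0.001,0,-0.0005,0,0,0],[-0.002,0,-0.0005,0,0,0],[-0.003,0,-0.0005,0,0,0],[-0.004,0,-0.0005,0,0,0],[-0.004,0,-0.0005,0,0,0]])

```text
t: 6.2
tool_pos: [0.4987, 0.0085, 0.029]
orientation: [-0.302, 3.127, -0.0]
force: [0.7, 0.1, 0.4]
opening: 0.0711
gripper_force: 0.0
```

```bash
python3 -c "
from h import *
where()"
```

```text
t 6.2 jig [-31.8 -20.8] z 0.029 yaw-jig 89.96 tilt [ 0.0004 -0.    ] F jig [np.float64(0.7), np.float64(-0.1), np.float64(0.4)] dq 0.003 open 0.07114761814460904
```

Emit:
carry_out(rows=[[-0.001,0,0,0,0,0],[-0.002,0,0,0,0,0],[-0.002,0,0,0,0,0]])

```text
t: 6.58
tool_pos: [0.4996, 0.0088, 0.0288]
orientation: [0.302, -3.125, 0.0]
force: [-6.3, -1.7, 5.1]
opening: 0.0713
gripper_force: 3.1
```

```bash
python3 -c "
from h import *
where()"
```

```text
t 6.575 jig [-30.9 -20.7] z 0.0288 yaw-jig 89.97 tilt [-0.0022 -0.0003] F jig [np.float64(-6.5), np.float64(-0.5), np.float64(5.1)] dq 0.002 open 0.0712634978838016
```

The cover is against the far stop at 6.5 N, and the TCP is where that contact was predicted. Next I retreat, close the jaws and go round to the right side.

Emit:
carry_out(rows=[[0.008,0,0,0,0,0],[0.015,0,-0.01,0,0,0],[0.015,0,-0.05,0,0,0],[0.005,-0.03,-0.055,0,0,0],[-0.02,-0.06,-0.055,0,0,0],[-0.04,-0.09,-0.055,0,0,0],[-0.052,-0.1,-0.055,0,0,0],[-0.052,-0.1,-0.055,0,0,0],[-0.052,-0.1,-0.03,0,0,0],[-0.052,-0.1,-0.012,0,0,0],[-0.052,-0.1,-0.012,0,0,0]], jaw=255, force=10)

```text
t: 7.95
tool_pos: [0.5685, -0.0784, 0.039]
orientation: [0.302, -3.123, -0.002]
force: [-0.1, -0.2, -0.0]
opening: 0.0001
gripper_force: 0.0
```

```bash
python3 -c "
from h import *
where();save('side','d1');
for o in robot.outline_of('side','cover')[:1]: 
  P=o['pixels'].astype('uint8');q=cv2.approxPolyDP(max(cv2.findContours(P,0,1)[0],key=len),4,True)[:,0];J=np.load('J.npy')
  print(o['conf'],[w2jig(ray('side',v,.016)[:2],J).round(1)[0].tolist() for v in q])"
```

```text
t 7.95 jig [  20.  -119.5] z 0.039 yaw-jig 89.99 tilt [-0.0039  0.001 ] F jig [np.float64(-0.1), np.float64(-0.2), np.float64(-0.0)] dq 0.035 open 0.0001145394572826186
0.57 [[-24.6, 46.6], [-29.1, -90.2], [25.8, -90.3], [65.7, -54.8], [71.3, 39.6]]
```

Emit:
carry_out(rows=[[-0.004,0,0.006,0,0,0],[-0.004,0.005,0.0095,0,0,0],[-0.004,0.01,0.0095,0,0,0],[-0.004,0.015,0.0095,0,0,0],[-0.004,0.02,0.0095,0,0,0],[-0.004,0.025,0.0095,0,0,0],[-0.004,0.03,0.0095,0,0,0],[-0.004,0.035,0.0095,0,0,0],[-0.004,0.04,0.0095,0,0,0],[-0.004,0.044,0.0095,0,0,0],[-0.004,0.048,0.0095,0,0,0],[-0.004,0.048,0.0095,0,0,0]])

```text
t: 9.55
tool_pos: [0.5653, -0.031, 0.0314]
orientation: [0.302, -3.127, -0.0]
force: [-0.5, -0.8, 0.5]
opening: 0.0009
gripper_force: 0.0
```

```bash
python3 -c "
from h import *
where()"
```

```text
t 9.55 jig [ 26.  -72.4] z 0.0314 yaw-jig 89.98 tilt [-0.      0.0002] F jig [np.float64(-0.6), np.float64(-0.7), np.float64(0.5)] dq 0.004 open 0.0009134102455080914
```

Emit:
carry_out(rows=[[0,0.001,0.002,0,0,0],[0,0.002,0.002,0,0,0],[0,0.003,0.002,0,0,0],[0,0.004,0.002,0,0,0],[0,0.005,0.002,0,0,0],[0,0.005,0.002,0,0,0]])

```text
t: 10.3
tool_pos: [0.5654, -0.0284, 0.0307]
orientation: [-0.301, 3.125, -0.005]
force: [-2.7, -6.7, 7.6]
opening: 0.0005
gripper_force: 5.3
```

```bash
python3 -c "
from h import *
where()"
```

```text
t 10.3 jig [ 26.6 -69.8] z 0.0307 yaw-jig 89.94 tilt [ 0.002  -0.0027] F jig [np.float64(-3.9), np.float64(-6.1), np.float64(7.6)] dq 0.002 open 0.0005074465482508287
```

Force built up about 3 mm earlier than predicted, so I'll retreat and look.

Emit:
carry_out(rows=[[0,-0.006,-0.001,0,0,0],[0,-0.014,-0.005,0,0,0],[0,-0.014,-0.05,0,0,0],[0.02,0,-0.1,0,0,0],[0.04,0.02,-0.15,0,0,0],[0.06,0.04,-0.2,0,0,0],[0.07,0.05,-0.24,0,0,0],[0.07,0.05,-0.25,0,0,0],[0.07,0.05,-0.25,0,0,0],[0.07,0.05,-0.25,0,0,0],[0.07,0.05,-0.25,0,0,0]])

```text
t: 11.68
tool_pos: [0.4856, 0.009, 0.2774]
orientation: [0.301, -3.124, -0.001]
force: [-0.8, -0.2, -0.1]
opening: 0.0006
gripper_force: 0.0
```

```bash
python3 - <<'E'
from fit import *
where();J,TR=fit('w3');J0=np.load('J.npy')
im=cv2.imread('pics/w3.png')
C=wproj(jig2w([[-24,-49,16],[72,-49,16],[72,85,16],[-24,85,16]],J0),TR);print(C)
c=C.mean(0).astype(int);cr=im[max(0,c[1]-90):c[1]+90,c[0]-130:c[0]+130];print(c[0]-130,max(0,c[1]-90));cv2.imwrite('pics/w3c.png',cv2.resize(cr,None,fx=3,fy=3,interpolation=cv2.INTER_CUBIC))
E
```

```text
t 11.675 jig [-44.6 -17.8] z 0.2774 yaw-jig 89.94 tilt [-0.0034  0.0003] F jig [np.float64(-0.8), np.float64(-0.0), np.float64(-0.1)] dq 0.008 open 0.000558599628031457
moved [0.0003 0.0001 0.0011]
  return _methods._mean(a, axis=axis, dtype=dtype,
  ret = ret.dtype.type(ret / rcount)
fit.py:4: RuntimeWarning: Mean of empty slice.
  d=(b-a)/np.linalg.norm(b-a);q=(pts-a)@[d[1],-d[0]];t=(pts-a)@d;h=t>np.median(t);return q[h].mean(),q[~h].mean()
Traceback (most recent call last):
  File "fit.py", line 24, in fit
    s=least_squares(res,J);J=s.x
ValueError: Residuals are not finite in the initial point.
```

```bash
python3 - <<'E'
from h import *
J=np.load('J.npy');TR=tool();im=save('wrist','w4')[:,:,::-1].copy()
C=wproj(jig2w([[-24,-49,16],[72,-49,16],[72,85,16],[-24,85,16]],J),TR);print(C)
o=robot.outline_of('wrist','cover')
if o:
    k=max(cv2.findContours(o[0]['pixels'].astype('uint8'),0,1)[0],key=len)[:,0]
    r=cv2.minAreaRect((w2jig(px(k,.016,TR),J)).astype('float32'));print('cover',o[0]['conf'],r);print(cv2.boxPoints(r))
c=C.mean(0).astype(int);y0=max(0,c[1]-100);x0=c[0]-133;print(x0,y0)
cv2.imwrite('pics/w4c.png',cv2.resize(im[y0:y0+200,x0:x0+266],None,fx=3,fy=3,interpolation=cv2.INTER_CUBIC))
E
```

```text
[[244.8363 195.8531]
 [246.4047 273.5714]
 [357.5227 273.5647]
 [362.5042 195.8407]]
cover 0.9 ((23.13288116455078, 6.140331268310547), (135.1724853515625, 96.2440414428711), 89.9937744140625)
[[-24.9965 -61.4407]
 [ 71.2476 -61.4511]
 [ 71.2622  73.7213]
 [-24.9818  73.7318]]
169 134
```

View pics/w4c.png

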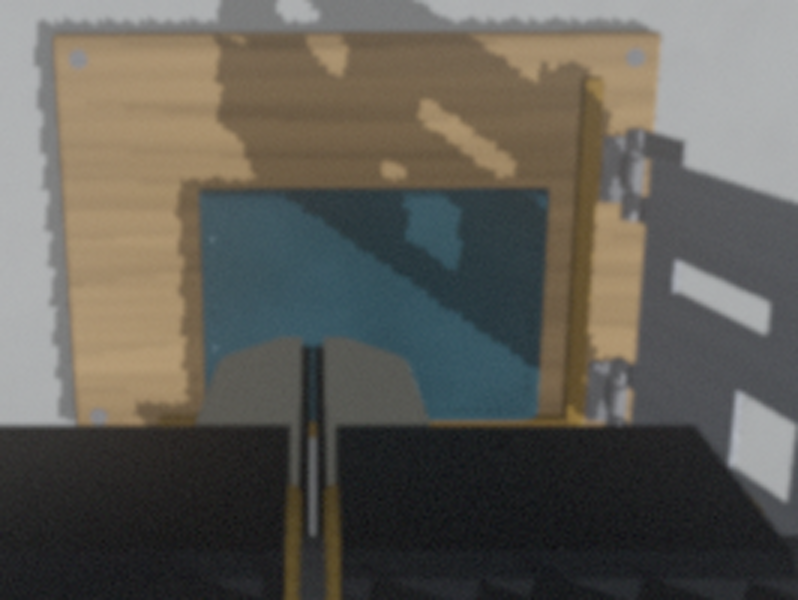

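The cover is square against the far stop but 11 mm short of the left stop (visible gap at crop columns 545–570). The tapered fingertip backs rode on its edge and pressed it down. I'll turn the tool 90° and push with the flat pad sides, as in the first push.

```bash
python3 -c "
from h import *
where();print(jd(24,-80,60,0));print(robot.read_state()['q'])"
```

```text
t 11.925 jig [-44.1 -17.7] z 0.279 yaw-jig 89.95 tilt [-0.0008  0.0001] F jig [np.float64(-0.4), np.float64(-0.1), np.float64(0.5)] dq 0.005 open 0.0007152551740210398
(array([-68.3005, -62.2447, 218.9153]), array([-0.0247, -0.0442, 89.9549]))
[-0.0867 -0.1949  1.7314 -0.      1.6059 -1.8499]
```

Emit:
carry_out(rows=[[-0.01,-0.01,0,0,0,10],[-0.02,-0.02,0.01,0,0,20],[-0.03,-0.03,0.03,0,0,30],[-0.04,-0.04,0.05,0,0,40],[-0.05,-0.05,0.08,0,0,50],[-0.06,-0.06,0.11,0,0,60],[-0.068,-0.062,0.14,0,0,70],[-0.068,-0.062,0.17,0,0,80],[-0.068,-0.062,0.2,0,0,90],[-0.068,-0.062,0.219,0,0,90],[-0.068,-0.062,0.219,0,0,90],[-0.068,-0.062,0.219,0,0,90]], jaw=146)

```text
t: 13.42
tool_pos: [0.5656, -0.0388, 0.0617]
orientation: [1.994, 2.426, 0.001]
force: [0.3, -0.7, -0.7]
opening: 0.0397
gripper_force: 0.0
```

```bash
python3 -c "
from h import *
where();print(jd(24,-80,28.5,0))"
```

```text
t 13.425 jig [ 24.8 -80.1] z 0.0617 yaw-jig 0.09 tilt [ 0.0017 -0.0002] F jig [np.float64(0.1), np.float64(-0.8), np.float64(-0.7)] dq 0.011 open 0.039714440291678546
(array([ 0.0831, -0.9015, 33.2074]), array([0.0932, 0.0326, 0.0922]))
```

Emit:
carry_out(rows=[[0,0,0.015,0,0,0],[0,0,0.028,0,0,0],[0,0,0.0315,0,0,0],[0,0,0.0315,0,0,0],[0.004,0,0.0315,0,0,0],[0.008,0,0.0315,0,0,0],[0.012,0,0.0315,0,0,0],[0.016,0,0.0315,0,0,0],[0.018,0,0.0315,0,0,0],[0.02,0,0.0315,0,0,0],[0.02,0,0.0315,0,0,0]])

```text
t: 14.8
tool_pos: [0.5609, -0.0188, 0.0289]
orientation: [-1.997, -2.425, -0.0]
force: [0.5, 0.2, -1.4]
opening: 0.0395
gripper_force: 0.0
```

```bash
python3 -c "
from h import *
where()"
```

```text
t 14.8 jig [ 24.  -59.5] z 0.0289 yaw-jig -0.03 tilt [-0.0001  0.0002] F jig [np.float64(0.5), np.float64(0.1), np.float64(-1.4)] dq 0.003 open 0.039501966832957584
```

Emit:
carry_out(rows=[[0.001,0,0,0,0,0],[0.002,0,0,0,0,0],[0.003,0,0,0,0,0],[0.004,0,0,0,0,0],[0.005,0,0,0,0,0],[0.005,0,0,0,0,0]])

```text
t: 15.55
tool_pos: [0.5609, -0.0178, 0.0295]
orientation: [1.995, 2.42, -0.005]
force: [2.7, -17.4, -1.4]
opening: 0.0399
gripper_force: 9.0
```

```bash
python3 -c "
from h import *
where()"
```

```text
t 15.55 jig [ 24.3 -58.6] z 0.0295 yaw-jig -0.06 tilt [ 0.002  -0.0056] F jig [np.float64(-0.7), np.float64(-17.6), np.float64(-1.4)] dq 0.002 open 0.039865209583862464
```

The cover meets the left stop at 17 N, near the predicted spot. I'll ease off, rise and check the seating.

Emit:
carry_out(rows=[[-0.004,0,0,0,0,0],[-0.012,0,0,0,0,0],[-0.015,0,-0.04,0,0,0],[-0.015,0,-0.09,0,0,0],[-0.015,0,-0.14,0,0,0],[-0.015,0,-0.19,0,0,0],[-0.015,0,-0.22,0,0,0],[-0.015,0,-0.22,0,0,0],[-0.015,0,-0.22,0,0,0],[-0.015,0,-0.22,0,0,0]], jaw=255)

```text
t: 16.8
tool_pos: [0.5618, -0.0287, 0.2467]
orientation: [-1.996, -2.422, 0.003]
force: [0.1, -0.7, 1.1]
opening: 0.0007
gripper_force: 0.0
```

```bash
python3 - <<'E'
from h import *
where();J=np.load('J.npy');TR=tool();im=save('wrist','w5')[:,:,::-1].copy()
C=wproj(jig2w([[-24,-49,16],[72,-49,16],[72,85,16],[-24,85,16]],J),TR);print(C)
o=robot.outline_of('wrist','cover')
if o:
    k=max(cv2.findContours(o[0]['pixels'].astype('uint8'),0,1)[0],key=len)[:,0]
    r=cv2.minAreaRect((w2jig(px(k,.016,TR),J)).astype('float32'));print('cover',o[0]['conf'],r);print(cv2.boxPoints(r))
c=C.mean(0).astype(int);y0=max(0,c[1]-100);x0=c[0]-133;print(x0,y0)
cv2.imwrite('pics/w5c.png',cv2.resize(im[y0:y0+200,x0:x0+266],None,fx=3,fy=3,interpolation=cv2.INTER_CUBIC))
E
```

```text
t 16.8 jig [ 23.  -69.4] z 0.2467 yaw-jig -0.04 tilt [-0.0035  0.0006] F jig [np.float64(-0.1), np.float64(-0.7), np.float64(1.1)] dq 0.004 open 0.0007228548430796942
[[228.2095 163.8678]
 [321.7013 163.9319]
 [326.6667  20.3693]
 [223.7075  20.4711]]
cover 0.66 ((25.426748275756836, 18.591693878173828), (94.80741882324219, 133.5319061279297), 0.17392486333847046)
[[-22.1794  85.2134]
 [-21.7741 -48.3179]
 [ 73.0329 -48.0301]
 [ 72.6276  85.5012]]
142 0
```

View pics/w5c.png

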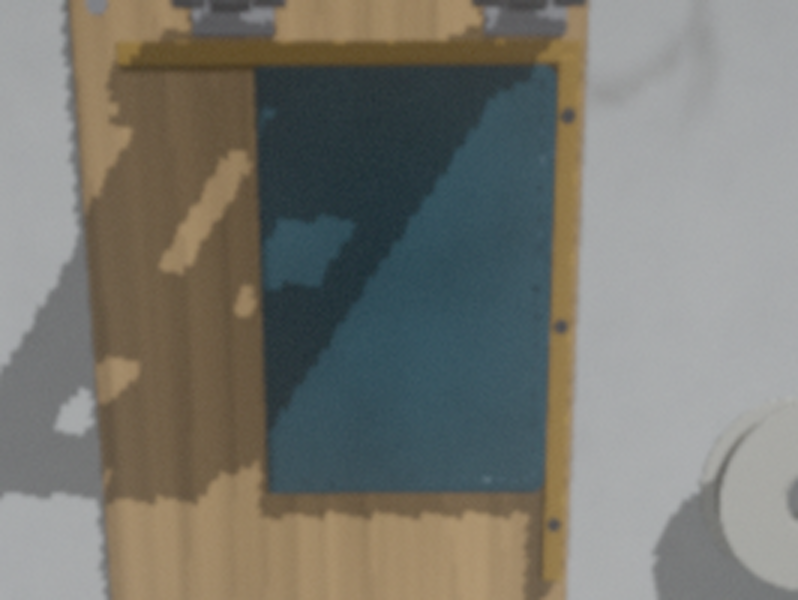

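The cover sits flush against both brass stops (crop: upper stop at row 55, right stop at column 560), with no gap. Next I plan the fold, and check the room to the left of the plate.

```bash
python3 - <<'E'
from h import *
J=np.load('J.npy')
for p in [(293,170),(330,185),(352,165),(310,182)]: print(p,w2jig(ray('side',p,.0)[:2],J))
where();print(jd(25,192,260,0))
# fold path as TCP jig y,z, th deg
for d in (100,90,80,70,60,50,40,30,20,10,5,0):
    t=np.radians(d);q=plate(25,150,t,1.5);print(d,round(q[1]+7.5,1),round(q[2]+19,1),end=' | ')
E
```

```text
(293, 170) [[207.3699 263.1808]]
(330, 185) [[223.0499 108.9078]]
(352, 165) [[383.0135 152.5308]]
(310, 182) [[190.4095 165.3337]]
t 16.9 jig [ 23.3 -69.5] z 0.2472 yaw-jig -0.04 tilt [-0.0028  0.0004] F jig [np.float64(1.0), np.float64(-0.0), np.float64(0.6)] dq 0.007 open 0.0005076234316305451
(array([261.5165,   1.5259, -12.5636]), array([-0.1516, -0.0556, -0.0376]))
100 139.0 185.0 | 90 113.0 187.5 | 80 86.9 185.5 | 70 61.6 179.0 | 60 37.8 168.2 | 50 16.2 153.4 | 40 -2.4 135.1 | 30 -17.7 113.8 | 20 -28.9 90.2 | 10 -36.0 65.0 | 5 -37.8 52.1 | 0 -38.5 39.0 |
```

Emit:
carry_out(rows=[[0.03,0,-0.013,0,0,0],[0.06,0.001,-0.013,0,0,0],[0.1,0.001,-0.013,0,0,0],[0.14,0.001,-0.013,0,0,0],[0.18,0.001,-0.013,0,0,0],[0.22,0.001,-0.013,0,0,0],[0.25,0.001,-0.013,0,0,0],[0.262,0.001,-0.013,0,0,0],[0.262,0.001,-0.01,0,0,0],[0.262,0.001,0.03,0,0,0],[0.262,0.001,0.068,0,0,0],[0.262,0.001,0.068,0,0,0]])

```text
t: 18.4
tool_pos: [0.5116, 0.2264, 0.177]
orientation: [-1.997, -2.42, 0.01]
force: [0.9, -0.9, -0.1]
opening: 0.0001
gripper_force: 0.0
```

```bash
python3 -c "
from h import *
where()"
```

```text
t 18.4 jig [ 22.7 190.5] z 0.177 yaw-jig -0.12 tilt [-0.007  -0.0028] F jig [np.float64(0.7), np.float64(-1.1), np.float64(-0.1)] dq 0.076 open 9.976136381339621e-05
```

Emit:
carry_out(rows=[[-0.017,0,0,0,0,0],[-0.034,0,0,0,0,0],[-0.044,0,0,0,0,0],[-0.053,0,0,0,0,0],[-0.066,0,-0.004,0,0,0],[-0.079,0,-0.0065,0,0,0],[-0.092,0,-0.007,0,0,0],[-0.105,0,-0.0055,0,0,0],[-0.118,0,-0.0025,0,0,0],[-0.13,0,0.001,0,0,0],[-0.142,0,0.0065,0,0,0],[-0.142,0,0.0065,0,0,0]])

```text
t: 19.9
tool_pos: [0.5405, 0.0881, 0.1735]
orientation: [-1.999, -2.423, 0.002]
force: [0.4, 0.7, -0.6]
opening: 0.0003
gripper_force: 0.0
```

```bash
python3 -c "
from h import *
where();save('side','d2');P=[(o['conf'],o['pixel']) for o in robot.outline_of('side','template')[:2]];print(P)
J=np.load('J.npy')
for d in(40,60,80,100): print(d,[proj('side',x).round() .tolist() for x in jig2w([plate(-39,159,np.radians(d)),plate(71,159,np.radians(d))],J)])"
```

```text
t 19.9 jig [24.6 49.3] z 0.1735 yaw-jig -0.11 tilt [-0.0014 -0.0004] F jig [np.float64(0.5), np.float64(0.6), np.float64(-0.6)] dq 0.017 open 0.00030418637740850453
[(0.59, [292.1, 184.7])]
40 [[298.0, 197.0], [329.0, 182.0]]
60 [[286.0, 178.0], [318.0, 164.0]]
80 [[272.0, 164.0], [304.0, 151.0]]
100 [[259.0, 157.0], [290.0, 145.0]]
```

View pics/d2.png

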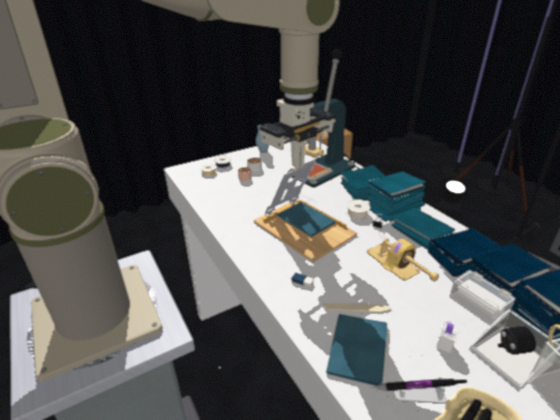

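The plate is following the fingertips and is down to about 65° (free edge around (315,172)). I continue along the arc.

Emit:
carry_out(rows=[[-0.012,0,0.0045,0,0,0],[-0.023,0,0.0115,0,0,0],[-0.034,0,0.019,0,0,0],[-0.0435,0,0.028,0,0,0],[-0.0525,0,0.0375,0,0,0],[-0.0605,0,0.0475,0,0,0],[-0.068,0,0.0585,0,0,0],[-0.0735,0,0.0705,0,0,0],[-0.079,0,0.0825,0,0,0],[-0.083,0,0.0945,0,0,0],[-0.086,0,0.1075,0,0,0],[-0.086,0,0.1075,0,0,0]])

```text
t: 21.5
tool_pos: [0.5562, 0.0047, 0.0653]
orientation: [-1.996, -2.423, 0.002]
force: [1.5, 0.1, -1.3]
opening: 0.0006
gripper_force: 0.0
```

```bash
python3 -c "
from h import *
where()"
```

```text
t 21.5 jig [ 23.9 -35.6] z 0.0653 yaw-jig -0.05 tilt [-0.0027  0.0002] F jig [np.float64(1.5), np.float64(-0.2), np.float64(-1.3)] dq 0.02 open 0.0005550601575465241
```

Emit:
carry_out(rows=[[-0.001,0,0.007,0,0,0],[-0.002,0,0.013,0,0,0],[-0.002,0,0.018,0,0,0],[-0.002,0,0.022,0,0,0],[-0.002,0,0.025,0,0,0],[-0.002,0,0.0265,0,0,0],[-0.002,0,0.0275,0,0,0],[-0.002,0,0.0275,0,0,0]])

```text
t: 22.5
tool_pos: [0.5577, 0.0028, 0.0394]
orientation: [1.998, 2.425, 0.0]
force: [0.5, 0.1, -0.1]
opening: 0.0003
gripper_force: 0.0
```

```bash
python3 -c "
from h import *
where()"
```

```text
t 22.5 jig [ 25.  -37.8] z 0.0394 yaw-jig -0.04 tilt [0. 0.] F jig [np.float64(0.5), np.float64(-0.0), np.float64(-0.1)] dq 0.002 open 0.0003162841608846795
```

Emit:
carry_out(rows=[[0,0,0.001,0,0,0],[0,0,0.002,0,0,0],[0,0,0.002,0,0,0],[0,0,0.002,0,0,0]])

```text
t: 23.0
tool_pos: [0.558, 0.0028, 0.0389]
orientation: [1.997, 2.425, 0.0]
force: [-5.7, 0.6, 12.1]
opening: 0.0008
gripper_force: 6.3
```

```bash
python3 -c "
from h import *
where()"
```

```text
t 23.0 jig [ 25.3 -37.8] z 0.0389 yaw-jig -0.03 tilt [ 0.0004 -0.0001] F jig [np.float64(-5.4), np.float64(1.7), np.float64(12.1)] dq 0.001 open 0.0007855000550309084
```

The template is shut: 12 N with the fingertip at 19.9 mm. I'll lift off and look at the round window.

Emit:
carry_out(rows=[[0,0,-0.004,0,0,0],[0,0,-0.03,0,0,0],[0,0,-0.08,0,0,0],[-0.03,-0.012,-0.13,0,0,0],[-0.06,-0.025,-0.17,0,0,0],[-0.06,-0.025,-0.17,0,0,0],[-0.06,-0.025,-0.17,0,0,0],[-0.06,-0.025,-0.17,0,0,0]])

```text
t: 24.0
tool_pos: [0.5437, -0.0601, 0.2055]
orientation: [-1.995, -2.423, 0.002]
force: [-0.3, 1.1, -0.1]
opening: 0.0005
gripper_force: 0.0
```

```bash
python3 - <<'E'
from h import *
where();J=np.load('J.npy');TR=tool();im=save('wrist','w6')
for n,z in(('round_window',.02),('square_window',.02),('slot_window',.02),('cover',.016),('jig',.008)):
    for o in robot.outline_of('wrist',n)[:2]: print(n,round(o['conf'],2),o['pixel'],w2jig(px(o['pixel'],z,TR),J),o['pixels'].sum())
print(wproj(jig2w([[0,-20,20],[42,18,20],[0,46,20]],J),TR));print('goal',jd(0,-20,53,0))
E
```

```text
t 24.0 jig [ -0.8 -96.8] z 0.2055 yaw-jig 0.0 tilt [-0.0031  0.0008] F jig [np.float64(-0.0), np.float64(1.2), np.float64(-0.1)] dq 0.004 open 0.00046257710987946494
round_window 0.7 [297.1, 76.2] [[18.9021  4.6426]] 17099
square_window 0.98 [297.1, 77.4] [[18.9187  3.6794]] 16857
slot_window 0.96 [299.0, 80.0] [[20.5752  1.5874]] 16996
cover 0.79 [284.0, 54.3] [[ 7.7055 22.5234]] 2608
cover 0.57 [263.0, 100.7] [[-10.3527 -15.2471]] 35565
jig 0.78 [263.9, 101.5] [[ -9.7873 -15.7134]] 35230
[[274.8204 106.2845]
 [324.8569  59.3749]
 [274.9927  22.8344]]
goal (array([ 77.2888,   0.2401, 153.8988]), array([-0.048 , -0.0224, -0.0065]))
```

View pics/w6.png

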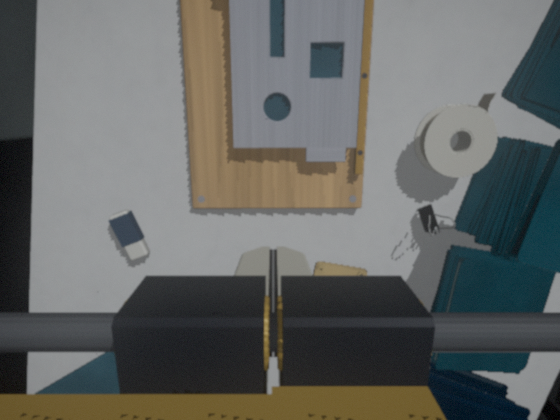

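The plate lies flat with the cover's leather showing through the windows. The round window is at (277,106), 2 mm from its predicted x. Now I point at it.

Emit:
carry_out(rows=[[0.03,0.001,0.02,0,0,0],[0.06,0.0015,0.05,0,0,0],[0.077,0.0015,0.08,0,0,0],[0.077,0.0015,0.11,0,0,0],[0.077,0.0015,0.135,0,0,0],[0.077,0.0015,0.15,0,0,0],[0.077,0.0015,0.156,0,0,0],[0.077,0.0015,0.156,0,0,0],[0.077,0.0015,0.156,0,0,0],[0.077,0.0015,0.156,0,0,0]])

```text
t: 25.55
tool_pos: [0.5321, 0.0149, 0.0524]
orientation: [1.997, 2.424, 0.001]
force: [-0.7, -0.6, -0.7]
opening: 0.0005
gripper_force: 0.0
```

```bash
python3 - <<'E'
from h import *
where();im=save('side','d3')[:,:,::-1];im2=save('scene','s3')[:,:,::-1];J=np.load('J.npy')
o=[]
for c,i in(('side',im),('scene',im2)):
    p=proj(c,jig2w([[0,-20,20]],J)[0]);print(c,p,[(w['conf'],w['pixel']) for w in robot.outline_of(c,'template')[:1]]);u,v=p.astype(int);o.append(cv2.resize(i[v-38:v+38,u-50:u+50],(400,304),interpolation=cv2.INTER_CUBIC))
cv2.imwrite('pics/pt.png',np.hstack(o))
E
```

```text
t 25.55 jig [  2.2 -21. ] z 0.0524 yaw-jig -0.05 tilt [ 0.0015 -0.0001] F jig [np.float64(-0.8), np.float64(-0.5), np.float64(-0.7)] dq 0.004 open 0.0004566259737393352
side [309.1432 224.8146] [(0.57, [304.0, 219.4])]
scene [300.5195 208.3119] [(0.59, [284.3, 215.5])]
```

View pics/pt.png

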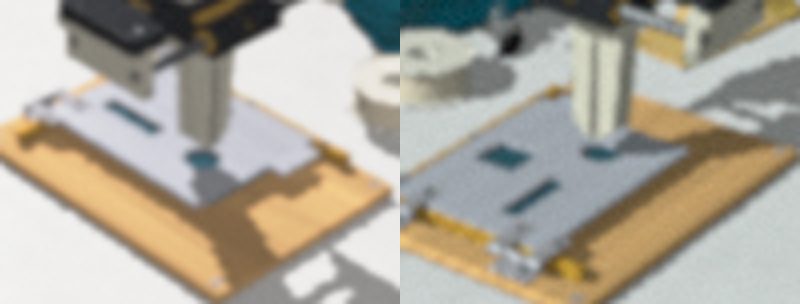

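Both cameras show the plate flat and the fingertips directly over the round window (left (203,158), right (600,153)). I make a small trim and then hold.

Emit:
carry_out(rows=[[0,-0.001,0.002,0,0,0],[0,-0.001,0.002,0,0,0],[0,-0.001,0.002,0,0,0],[0,-0.001,0.002,0,0,0],[0,-0.001,0.002,0,0,0],[0,-0.001,0.002,0,0,0],[0,-0.001,0.002,0,0,0],[0,-0.001,0.002,0,0,0],[0,-0.001,0.002,0,0,0],[0,-0.001,0.002,0,0,0],[0,-0.001,0.002,0,0,0],[0,-0.001,0.002,0,0,0]])

```text
t: 27.25
tool_pos: [0.5304, 0.0147, 0.0495]
orientation: [1.998, 2.425, -0.0]
force: [0.2, 0.8, -0.1]
opening: 0.0003
gripper_force: 0.0
```

Emit:
carry_out(rows=[[0,0,0,0,0,0],[0,0,0,0,0,0],[0,0,0,0,0,0],[0,0,0,0,0,0],[0,0,0,0,0,0],[0,0,0,0,0,0],[0,0,0,0,0,0],[0,0,0,0,0,0],[0,0,0,0,0,0],[0,0,0,0,0,0],[0,0,0,0,0,0],[0,0,0,0,0,0]])

```text
t: 28.75
tool_pos: [0.5304, 0.0148, 0.0494]
orientation: [-1.998, -2.425, 0.0]
force: [-0.4, 0.6, -0.6]
opening: 0.0004
gripper_force: 0.0
```

```bash
python3 -c "
from h import *
where();print(robot.close_job())"
```

```text
t 28.75 jig [  0.5 -20.7] z 0.0494 yaw-jig -0.04 tilt [-0. -0.] F jig [np.float64(-0.3), np.float64(0.7), np.float64(-0.6)] dq 0.001 open 0.0003686656220991398
the job is handed in; nothing more can be done
None
```

The job is handed in at 28.8 s: the cover is flush against both stops, the template is folded flat over it, and the fingertips are still pointing about 10 mm above the middle of the round window after a hold of about 3 s.

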